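# Lock the jar nest with its pin, unscrew the jar's cap and hold it just above

### The arm

A 6-joint arm with a two-finger parallel gripper is mounted at the origin on the work surface. World frame = base frame: x ahead of the robot, y to its left, z up, the work surface at z = 0. Lengths are in m, angles in rad, forces in N, time in s.
With the tool pointing down it reaches from about 0.325 to 0.85 m from the base axis. Payload 4.4 kg.
Tool frame: the origin (TCP) lies at the centre of the arm's flange, where the gripper is bolted on; the fingertips stand 199 mm ahead of it and the grasp point (between the pads) lies 180 mm ahead of it; x points along the fingers, y is the direction in which the jaws open and shut, and the axes are right-handed (so a half turn about x gives the same grasp; the last joint's range is limited). The gripper opens to 94 mm and grips with 3 to 60 N. Pads are 16 mm wide; open, the fingers measure 119 mm over their backs; the gripper's body (75 mm by 177 mm) begins 78 mm behind the grasp point.
Start: joints at [1.147, 0.207, 1.542, -0, 1.393, -0.15], TCP at [0.155, 0.554, 0.405] pointing down, gripper open.
Joint ranges: [-2.73, 2.73], [-0.86, 2.22], [0.23, 2.46], [-1.11, 4.25], [0.08, 2.63], [-2.82, 2.82]. Speed limits (rad/s): [2.79, 2.79, 3.14, 3.14, 3.14, 3.14].

### API

Orientations are given as a unit quaternion [w, x, y, z].
In Python, from cell import arm, eyes, ticket gives the robot as it stands.
- The arm moves only by the tool servo_tool, never from a script. Its argument "motion" is a list of rows, each a list of 4 numbers: the shift along the tool's x, y, z in cm, then the turn about the tool's x in rad. A call has exactly 10 rows; each row shifts and turns the commanded pose from where the row before left it, along the tool's axes as they then stand; what a row does not reach is not made up. A row lasts 1/8 s, in which the tool goes at most 62.5 mm and 10.7 degrees, less where a joint would pass 70% of its speed; a pose out of reach is approached as far as the arm can. A call is refused whole if a number of a shift passes 6.25 or a number of a turn 0.188, either way. A call with a gripper value outside its range is refused whole. "gripper" is the finger opening in cm, from 0 to 9.4, set as the call begins (left out, the last holds). The fingers move at their own pace and stop on an object; "squeeze" is the grip in N (left out, the last holds). Time passes only in rows, so rows that do not move let the fingers close, or fill a call up. It gives the time, the measured TCP pose, the force and the opening at its end, in the units of the state.
- arm.sense(): the state, without advancing time (a new reading comes with each control period).
- eyes.get_image(name): name is "scene" or "top"; returns a dict with "img" (400x640x3 uint8, red, green, blue), "vertical_fov" (degrees; the focal length in pixels is half the picture's height over the tangent of half this angle, whatever the lens; pixels are square), "cx", "cy" (the principal point, pixels), "R" (3x3) and "t" (3): a world point X has camera coordinates R X + t. Camera axes: x right, y down, z forward; pixel columns grow to the right and rows downward; lengths in m; the calibration is good to about 2 mm. A picture is of the moment at which its call begins. There is no depth.
- ticket.sign_off(): hands the job in, once; it reports no verdict.
The state is a dict: "time_s": time; "qpos": joint angles; "qd": joint speeds; "joint_torque": joint torques, N m; "ee_pos": TCP position; "tool_rot": TCP orientation; "force": force on the tool from outside, world axes, zero at the start; "wrist_torque": the same for the moment, N m; "gripper_width": opening from 0.0 (shut) to 1.0 (fully open).
Only numpy, scipy, OpenCV 4.12 (cv2) and the standard library are available. Lean on these libraries where they do the work, as an engineer would, in place of code of your own. Each camera call takes 0.05 s, during which the arm holds its last target.

### The job

Open the square jar on the pantry bench for a seal check: first push the yellow-headed lock pin fully down into the hole of the grey stand, between the fork's tines, so that the jar's turning nest is locked and braces the jar. Then unscrew the tight red cap anticlockwise until its lugs are free (its white stripe then points at the orange dot on the jar), lift it straight up off the jar, and finish while still gripping it, level and centred, one to two centimetres clear above the jar's top; do not put it down or let go. The jar stays down in its nest, the pin stays in its hole, and the can, spare jar and carton are left alone.

Things in the scene. Friction and masses are not known exactly. Their poses are not given: they have to be found in the camera images.
- pin_grip (a point): loose lock pin (60 g) standing upright in a black rest: steel shaft 8 mm wide, 55 mm long, chamfered foot; above it a yellow square head 18 x 18 mm, 38 mm high (sides along x, y). This point is on the pin's axis in the head, 75 mm above the foot, 18 mm below the top; z up along the pin. The foot starts 18 mm down in the rest's 10 mm wide hole, 4 mm above the bench
- pin_tip (a point): centre of the lock pin's foot (75 mm below pin_grip along the pin)
- lock_hole (a point): mouth of the lock hole in the top of the fixed grey stand (140 x 200 x 30 mm), 30 mm above the bench: 9.4 mm wide, 2 mm chamfer, 28 mm deep, vertical. Axes are the stand's: jar axis 95 mm away along -y; the nest's two green fork tines (2 to 10 mm above the stand) lie on the +x and -x sides, 12 mm gap. With the pin fully home its foot is 28 mm below this point, pin_grip 47 mm above
- pin_rest (a point): centre of the top of the black pin rest, fixed to the bench, 22 mm above it
- nest (a joint): angle of the aluminium and green nest that holds the jar, turning about the jar's vertical axis in the stand; starts at 0 (fork over the lock hole), positive anticlockwise from above. It turns with very little torque (0.06 N m) unless the lock pin is in; with the pin in it can move only about 0.03 rad.
- nest_floor (a point): centre of the nest's floor on which the jar stands, 40 mm above the bench, on the nest's axis; square walls rise 18 mm above the floor (their outside is 86 mm wide)
- jar_center (a point): squat white jar, loose (about 0.45 kg): square body 72 x 72 mm, 42 mm high, in the square nest (1 mm play a side). This point is on its axis, 21 mm above its underside; axes along its sides. An orange dot marks the shoulder's +x +y corner. A round neck (48 mm wide) goes up into the cap; the jar's top, a steel seal plug with a rib under the cap, is 72 mm above its underside
- cap_center (a point): red round cap on the jar, loose (60 g), 60 mm wide, 28 mm high; this point is on its axis at half height, 43 mm above jar_center when seated (lower rim 8 mm above the square shoulder). Axes as the jar's while closed; white stripe on top at -30 degrees from its x. It does not rise while turning; once its lugs are free it lifts straight off, clearing the jar's top after 22 mm
- seal (a joint): turn of cap and seal plug relative to the jar: 0 tight, positive unscrewed (anticlockwise from above), stop at 1.33 rad. The plug is keyed to the cap with up to 0.06 rad play; the cap's two lugs are free when this reads 1.15 to 1.33 (cap turned about 75 degrees). Turning takes about 0.4 N m: grip firmly (40 N or more). The plug stays on the jar as it was turned
- can (a point): bystander: food can with a blue band, 68 mm wide, 100 mm high, loose; this point is at half its height
- spare_jar (a point): bystander: round jar with a green cap, 64 mm wide, 100 mm high, loose; this point is at half its height
- carton (a point): bystander: plain cardboard carton 60 x 100 x 90 mm, loose; this point is at half its height
Mind the look-alikes: they are no part of the job. What is meant by the part that bears lock_hole is not pink, and is the larger of those in its own colour.

How it is judged:
By the outcome, as a careful person would: the job done as asked, in the order asked, and still so for the second after the job is handed in, while the arm keeps its last pose, push and grip.
It also fails if it takes over 64 s, if anything falls off the work surface, if the arm or the gripper's body presses on something with over 40 N, if the wrist force passes 120 N, or if a joint passes its speed limit or range.

## Working session

There is one attempt and no reset: what is moved stays moved. The work goes in short steps, Python scripts to look and compute and a tool call to move; the robot and the scene stay as the last step left them, time stands still between calls to the robot, and variables do not carry over. Pictures are saved under pics/ and viewed, and the job is handed in when it is done.

Besides the shell and the picture viewer there is one more tool, called after "Request:" as name([rows], argument=value, ...), one row to a line, values as JSON. servo_tool: Moves the arm, as the interface text tells. Its arguments: {"type":"object","properties":{"motion":{"type":"array"},"gripper":{"type":"number"},"squeeze":{"type":"number"}},"required":["motion"]}

```bash
ls; mkdir -p pics
python3 - <<'E'
from cell import arm, eyes
import cv2, numpy as np
for n in ("scene","top"):
    d=eyes.get_image(n); cv2.imwrite(f"pics/{n}0.png",d["img"][:,:,::-1])
    np.savez(f"{n}0.npz",**d)
    print(n,d["vertical_fov"],d["cx"],d["cy"],np.round(d["R"],3).tolist(),np.round(d["t"],3), [k for k in d])
s=arm.sense(); print({k:np.round(v,3).tolist() for k,v in s.items()})
E
```

```text
pics
scene 50.28290278018385 316.799792506991 195.52645587752156 [[0.546, 0.838, 0.005], [0.466, -0.299, -0.833], [-0.696, 0.457, -0.554]] [-0.307 -0.177  1.305] ['img', 'vertical_fov', 'cx', 'cy', 'R', 't']
top 44.466629782378945 320.6799007899837 195.91715396725715 [[0.021, -1.0, 0.004], [-0.986, -0.021, -0.165], [0.165, -0.0, -0.986]] [0.006 0.546 1.049] ['img', 'vertical_fov', 'cx', 'cy', 'R', 't']
{'time_s': 0.1, 'qpos': [1.148, 0.207, 1.543, -0.0, 1.394, -0.151], 'qd': [0.001, 0.001, -0.002, 0.002, -0.0, 0.001], 'joint_torque': [0.0, -37.187, -28.229, 0.07, 0.031, -0.0], 'ee_pos': [0.155, 0.553, 0.404], 'tool_rot': [0.7, 0.095, 0.701, -0.097], 'force': [0.074, -0.423, -0.572], 'wrist_torque': [-0.007, -0.03, -0.024], 'gripper_width': 1.0}
```

View pics/scene0.png

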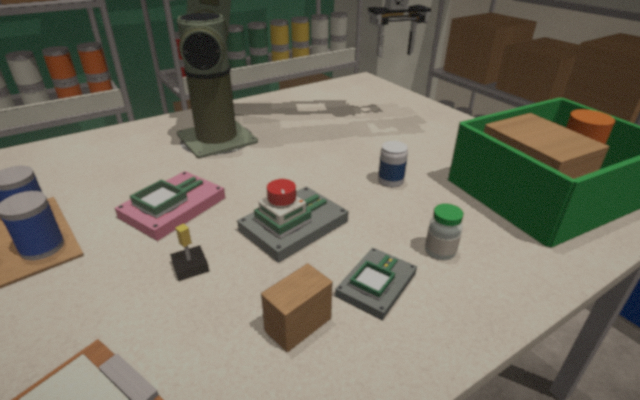

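View pics/top0.png

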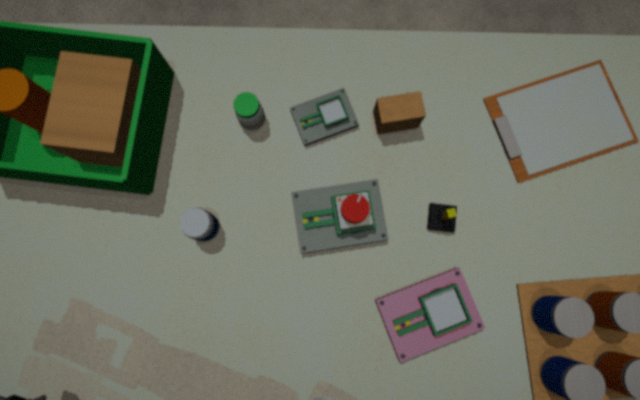

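The scene view shows the grey stand with the jar and red cap at about (290,215), and the pin in its black rest at (188,250). In the top view the stand is at (340,215), the fork and hole at about (318,218), and the pin head at (451,213). Next I'll zoom in.

Run:
```python
import cv2,numpy as np
t=cv2.imread("pics/top0.png");s=cv2.imread("pics/scene0.png")
cv2.imwrite("pics/z1.png",cv2.resize(t[165:265,280:400],None,fx=6,fy=6,interpolation=cv2.INTER_CUBIC))
cv2.imwrite("pics/z2.png",np.hstack([cv2.resize(s[170:270,230:360],None,fx=4,fy=4,interpolation=2)[:400],cv2.resize(s[215:285,160:220],None,fx=4,fy=4,interpolation=2)[:280].copy() if 0 else cv2.resize(s[200:300,160:220],None,fx=4,fy=4,interpolation=2)]))
cv2.imwrite("pics/z3.png",cv2.resize(t[190:250,410:480],None,fx=8,fy=8,interpolation=2))
```

```text
(no output)
```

View pics/z1.png

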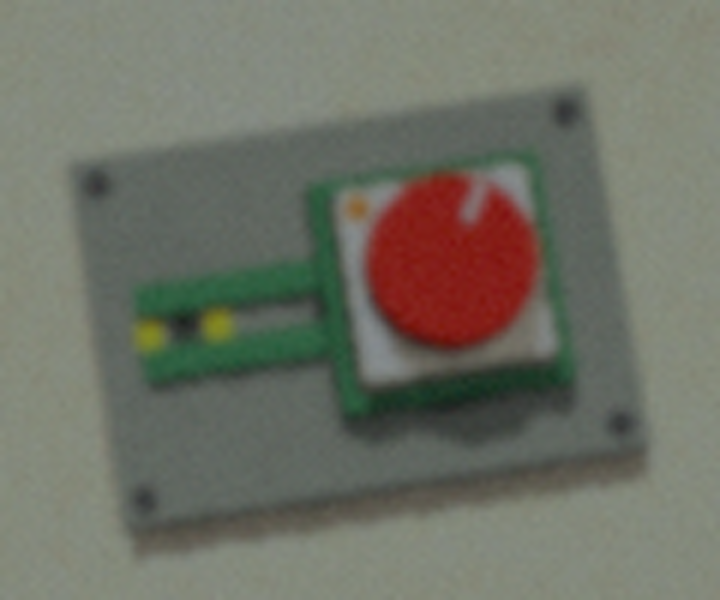

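View pics/z2.png

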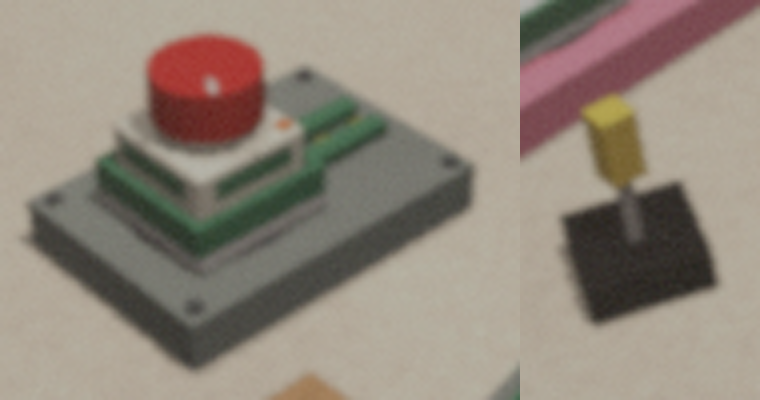

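View pics/z3.png

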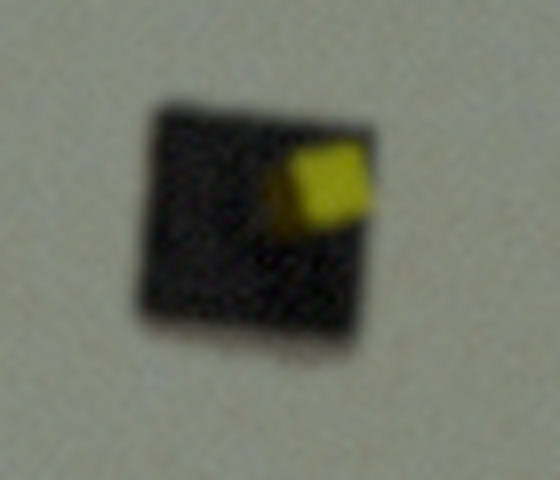

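```bash
cat > h.py <<'E'
import cv2,numpy as np
def load(n): return dict(np.load(n))
def foc(d): return d["img"].shape[0]/2/np.tan(np.radians(float(d["vertical_fov"]))/2)
def plane(d,uv,z):
    f=foc(d); R,t=d["R"],d["t"]; C=-R.T@t
    v=R.T@np.array([(uv[0]-d["cx"])/f,(uv[1]-d["cy"])/f,1.])
    return C+v*(z-C[2])/v[2]
def proj(d,X):
    f=foc(d); c=d["R"]@np.asarray(X)+d["t"]; return np.array([d["cx"]+f*c[0]/c[2],d["cy"]+f*c[1]/c[2]])
def tri(pairs):
    A=[];b=[]
    for d,uv in pairs:
        f=foc(d);R,t=d["R"],d["t"]
        for k,(u,c) in enumerate(zip(uv,(float(d["cx"]),float(d["cy"])))):
            w=(u-c)/f; A.append(R[k]-w*R[2]); b.append(w*t[2]-t[k])
    A=np.array(A);b=np.array(b);x=np.linalg.lstsq(A,b,rcond=None)[0]; return x,np.abs(A@x-b).max()
def blob(d,lo,hi,roi,minA=8):
    u0,v0,u1,v1=roi; im=d["img"][v0:v1,u0:u1]; hsv=cv2.cvtColor(im,cv2.COLOR_RGB2HSV)
    m=cv2.inRange(hsv,np.array(lo),np.array(hi)); n,l,st,c=cv2.connectedComponentsWithStats(m)
    return [(st[i,4],np.round(c[i]+[u0,v0],2),st[i,:4]+[u0,v0,0,0]) for i in range(1,n) if st[i,4]>=minA]
E
python3 - <<'E'
from h import *
T=load("top0.npz");S=load("scene0.npz")
print("yel top",blob(T,(22,150,110),(36,255,255),(410,190,480,250)))
print("yel fork top",blob(T,(22,140,90),(36,255,255),(280,165,400,265),3))
print("yel scene",blob(S,(20,120,60),(36,255,255),(160,200,220,300)))
red=np.array
for d,n,roi in((T,"t",(280,165,400,265)),(S,"s",(230,170,360,270))):
    print("red",n,blob(d,(0,150,70),(8,255,255),roi), blob(d,(172,150,70),(180,255,255),roi))
    print("orange",n,blob(d,(9,90,120),(19,255,255),roi,3))
for z,o in((6,(280,165)),):
    for nm,uv in dict(s1=(96,184),s2=(566,110),s3=(622,422),s4=(145,498),hole=(185,322)).items():
        print(nm,plane(T,(o[0]+(uv[0]-2.5)/6,o[1]+(uv[1]-2.5)/6),.03).round(4))
o=(410,190)
for uv in((158,105),(374,130),(352,335),(142,318)): print("rest",plane(T,(o[0]+(uv[0]-3.5)/8,o[1]+(uv[1]-3.5)/8),.022).round(4))
for uv in((293,157),(357,147),(372,206),(305,225)): print("head",plane(T,(o[0]+(uv[0]-3.5)/8,o[1]+(uv[1]-3.5)/8),.097).round(4))
# scene screws: 
for uv in((55,200),(305,75),(450,162),(195,307)): print("s screws",plane(S,(230+(uv[0]-1.5)/4,170+(uv[1]-1.5)/4),.03).round(4))
print("scene head top ctr",plane(S,(160+(610-520-1.5)/4,200+(110-1.5)/4),.097))
print("scene shaft base",plane(S,(160+(636-520-1.5)/4,200+(240-1.5)/4),.022))
for uv in((562,215),(680,185),(717,285),(600,323)):print("s rest",plane(S,(160+(uv[0]-520-1.5)/4,200+(uv[1]-1.5)/4),.022).round(4))
E
```

```text
yel top [(np.int32(55), array([451.47, 212.44]), array([448, 209,   8,   8]))]
yel fork top [(np.int32(15), array([315.6, 218.4]), array([314, 217,   4,   4])), (np.int32(14), array([304.5 , 220.29]), array([303, 219,   4,   4]))]
yel scene [(np.int32(195), array([183.24, 234.23]), array([176, 224,  14,  22]))]
red t [(np.int32(580), array([354.66, 208.78]), array([342, 194,  27,  29]))] []
orange t [(np.int32(7), array([339.  , 199.29]), array([338, 198,   3,   3]))]
red s [(np.int32(522), array([281.46, 191.43]), array([268, 180,  27,  25]))] []
orange s [(np.int32(4), array([300.5, 200.5]), array([300, 200,   2,   2])), (np.int32(54), array([306.87, 267.41]), array([299, 264,  16,   6]))]
s1 [0.5488 0.0748 0.03  ]
s2 [ 0.5811 -0.1028  0.03  ]
s3 [ 0.4629 -0.1241  0.03  ]
s4 [0.4309 0.0532 0.03  ]
hole [0.497  0.0399 0.03  ]
rest [ 0.5394 -0.2303  0.022 ]
rest [ 0.5335 -0.2917  0.022 ]
rest [ 0.4748 -0.284   0.022 ]
rest [ 0.4784 -0.2248  0.022 ]
head [ 0.5144 -0.249   0.097 ]
head [ 0.5174 -0.266   0.097 ]
head [ 0.5017 -0.2696  0.097 ]
head [ 0.4963 -0.2517  0.097 ]
s screws [ 0.4646 -0.1233  0.03  ]
s screws [0.4316 0.054  0.03  ]
s screws [0.5502 0.0744 0.03  ]
s screws [ 0.5816 -0.1027  0.03  ]
scene head top ctr [ 0.51020854 -0.25972183  0.097     ]
scene shaft base [ 0.51444468 -0.26147596  0.022     ]
s rest [ 0.4775 -0.2857  0.022 ]
s rest [ 0.487  -0.2296  0.022 ]
s rest [ 0.5646 -0.2403  0.022 ]
s rest [ 0.5593 -0.2936  0.022 ]
```

Run:
```python
from h import *
from cell import arm
from scipy.spatial.transform import Rotation as Ro
T=load("top0.npz");S=load("scene0.npz")
for uv in((315.6,218.4),(304.5,220.29)): print("dots",plane(T,uv,.03).round(4),plane(T,uv,.04).round(4))
c=np.array([.5063,-.0247]);a=.18;ex=np.array([np.cos(a),np.sin(a)]);ey=np.array([-np.sin(a),np.cos(a)])
print("hole prior",c+.065*ey,"jar prior",c-.03*ey)
# cap top ellipse in top image: fit circle from contour
im=T["img"][165:265,280:400];h=cv2.cvtColor(im,cv2.COLOR_RGB2HSV)
m=cv2.inRange(h,(0,150,60),(9,255,255))|cv2.inRange(h,(170,150,60),(180,255,255))
cs,_=cv2.findContours(m,0,cv2.CHAIN_APPROX_NONE);k=max(cs,key=cv2.contourArea)
e=cv2.minAreaRect(cv2.convexHull(k));print("rect",e)
el=cv2.fitEllipse(cv2.convexHull(k));print(el)
for z in(.118,.114):print("cap top",plane(T,np.array(el[0])+[280,165],z).round(4))
# head
print("head c",plane(T,(451.47,212.44),.097).round(4))
im=T["img"][190:250,410:480];h=cv2.cvtColor(im,cv2.COLOR_RGB2HSV);m=cv2.inRange(h,(20,120,90),(36,255,255))
m=cv2.resize(h[:,:,2]*1,None,fx=8,fy=8,interpolation=2)
hs=cv2.cvtColor(cv2.resize(im,None,fx=8,fy=8,interpolation=2),cv2.COLOR_RGB2HSV);m=cv2.inRange(hs,(20,120,90),(36,255,255))
cs,_=cv2.findContours(m,0,2);k=max(cs,key=cv2.contourArea);r=cv2.minAreaRect(k);print(r)
print([plane(T,(410+(p[0]-3.5)/8,190+(p[1]-3.5)/8),.097)[:2].round(4).tolist() for p in cv2.boxPoints(r)], plane(T,(410+(r[0][0]-3.5)/8,190+(r[0][1]-3.5)/8),.097)[:2])
print("project pred head into scene", proj(S,(.5075,-.2592,.097)),proj(S,(.5075,-.2592,.079)),proj(S,(.5075,-.2592,.059)),proj(S,(.5075,-.2592,.022)))
s=arm.sense();q=s["tool_rot"];M=Ro.from_quat([q[1],q[2],q[3],q[0]]).as_matrix();print(M.round(3),s["ee_pos"])
```

```text
dots [0.4969 0.0282 0.03  ] [0.4957 0.0282 0.04  ]
dots [0.4921 0.0531 0.03  ] [0.4909 0.0528 0.04  ]
hole prior [0.49466308 0.03924984] jar prior [ 0.51167089 -0.05421531]
rect ((74.50000762939453, 43.500003814697266), (26.870054244995117, 26.870058059692383), 45.0)
((74.77340698242188, 43.185150146484375), (27.027530670166016, 28.221824645996094), 8.385021209716797)
cap top [ 0.5094 -0.0535  0.118 ]
cap top [ 0.51   -0.0537  0.114 ]
head c [ 0.5077 -0.26    0.097 ]
((334.85791015625, 183.80482482910156), (71.98218536376953, 71.40442657470703), 76.32869720458984)
[[0.5143, -0.2486], [0.5192, -0.2671], [0.5006, -0.2712], [0.4957, -0.2527]] [ 0.50746466 -0.25990599]
project pred head into scene [181.9228541  226.26330338] [183.5806364  233.96818278] [185.37419633 242.30411629] [188.56471292 257.13268912]
[[-0.001  0.269  0.963]
 [-0.002  0.963 -0.269]
 [-1.    -0.002 -0.   ]] [0.15478912 0.55344293 0.40361316]
```

Measured positions:

| Item | Position | Note |
|---|---|---|
| Hole | (0.4946, 0.040) | |
| Jar axis | (0.5115, −0.0538) | 95 mm from the hole, as specified |
| Stand yaw | 0.18 rad | |
| Pin | (0.5077, −0.2598) | |

The screw rectangle comes out at 180×120 mm in both views. I'll start moving.

Request:
servo_tool([
  [0,-4.5,3.65,0],
  [0,-4.5,3.65,0],
  [0,-4.5,3.65,0],
  [0,-4.5,3.65,0],
  [0,-4.5,3.65,0],
  [0,-4.5,3.65,0],
  [0,-4.5,3.65,0],
  [0,-4.5,3.65,0],
  [0,-4.5,3.65,0],
  [0,-4.5,3.65,0],
], gripper=5, squeeze=40)

```text
time_s: 1.35
ee_pos: [0.3853, 0.0202, 0.4045]
tool_rot: [0.701, 0.096, 0.7, -0.096]
force: [0.8, 0.8, 0.1]
gripper_width: 0.532
```

```bash
cat > g.py <<'E'
import sys,numpy as np
from cell import arm
from scipy.spatial.transform import Rotation as Ro
def st():
    s=arm.sense();q=s["tool_rot"];M=Ro.from_quat([q[1],q[2],q[3],q[0]]).as_matrix();return s,M
def go(x,y,z,yaw=None):
    # z = grasp-point height wanted
    s,M=st();p=np.array(s["ee_pos"]);g=p+M[:,0]*.18
    yw=np.arctan2(M[1,1],M[0,1])
    d=M.T@(np.array([x,y,z])-g)*100
    print("t",round(s["time_s"],2),"grasp",g.round(4),"yaw",round(yw,4),"tilt",M[:2,0].round(4),"w",round(s["gripper_width"]*94,1),"F",np.round(s["force"],1),"q6",round(s["qpos"][5],2))
    print("shift tool cm",d.round(2),"turn",None if yaw is None else round(-(yaw-yw),3))
if __name__=="__main__": go(*map(float,sys.argv[1:]))
E
python3 g.py .5077 -.2598 .2 .18
```

```text
t 1.35 grasp [0.3854 0.0202 0.2245] yaw 1.2975 tilt [0.0005 0.0003] w 50.0 F [0.8 0.8 0.1] q6 -1.47
shift tool cm [  2.45 -23.66  19.33] turn 1.118
```

Request:
servo_tool([
  [0,-4.7,3.85,0],
  [0,-4.7,3.85,0],
  [0,-4.7,3.85,0],
  [0,-4.7,3.85,0],
  [0,-4.7,3.85,0],
  [0.5,0,0,0.18],
  [0.5,0,0,0.18],
  [0.5,0,0,0.18],
  [0.5,0,0,0.18],
  [0.5,0,0,0.18],
])

```text
time_s: 2.6
ee_pos: [0.507, -0.256, 0.3788]
tool_rot: [0.587, 0.393, 0.588, -0.393]
force: [-0.1, -0.2, -0.2]
gripper_width: 0.53
```

```bash
python3 g.py .5077 -.2598 .2 .18
```

```text
t 2.6 grasp [ 0.5068 -0.2559  0.1988] yaw 0.3919 tilt [-0.0011  0.0008] w 49.8 F [-0.1 -0.2 -0.2] q6 -1.01
shift tool cm [-0.12 -0.07  0.39] turn 0.212
```

Request:
servo_tool([
  [0,0,0,0.11],
  [0,0,0,0.1],
  [0,0,0,0],
  [0,0,0,0],
  [1,0,0,0],
  [1,0,0,0],
  [1,0,0,0],
  [1,0,0,0],
  [0,0,0,0],
  [0,0,0,0],
])

```text
time_s: 3.85
ee_pos: [0.5074, -0.2563, 0.3398]
tool_rot: [0.545, 0.451, 0.545, -0.451]
force: [-0.1, 0.4, -0.0]
gripper_width: 0.533
```

```bash
python3 g.py .5077 -.2598 .079 .18
python3 - <<'E'
from cell import eyes
import cv2,numpy as np
for n in ("scene","top"):
    d=eyes.get_image(n); np.savez(f"{n}1.npz",**d); im=d["img"][:,:,::-1]
    (u,v)=((190,230),(450,215))[n=="top"]
    cv2.imwrite(f"pics/{n}1.png",cv2.resize(im[v-60:v+60,u-60:u+60],None,fx=5,fy=5,interpolation=2))
E
```

```text
t 3.85 grasp [ 0.5074 -0.2563  0.1598] yaw 0.188 tilt [ 0.0003 -0.0002] w 50.1 F [-0.1  0.4 -0. ] q6 -0.81
shift tool cm [ 8.08 -0.04  0.35] turn 0.008
```

View pics/scene1.png

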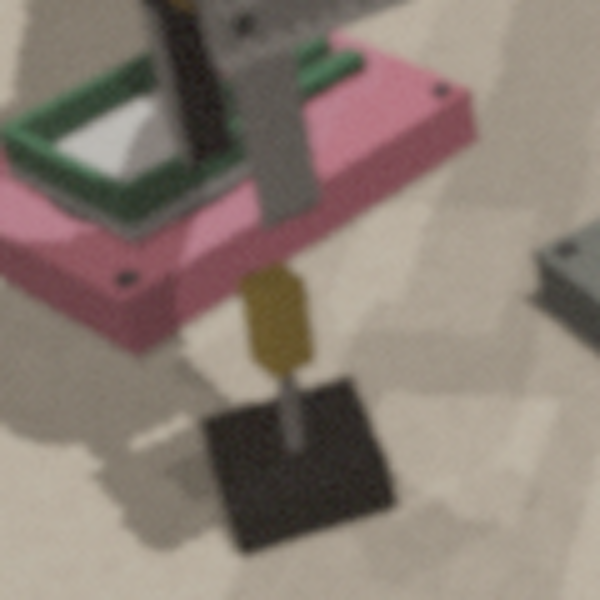

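View pics/top1.png

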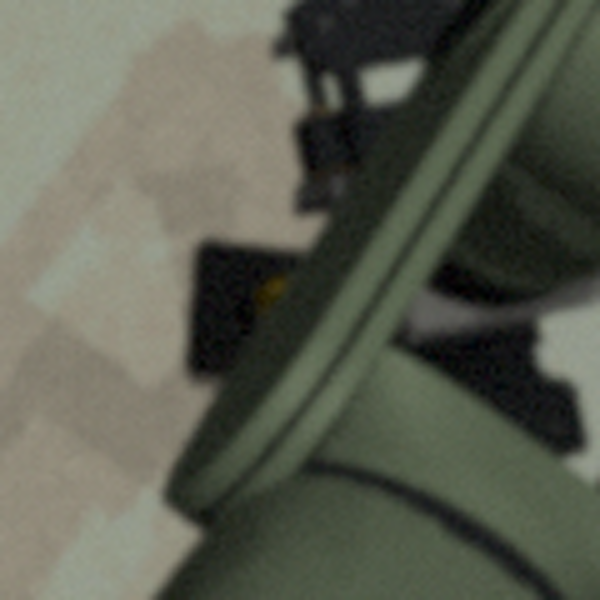

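Request:
servo_tool([
  [0,0,0.35,0],
  [1.6,0,0,0.008],
  [1.6,0,0,0],
  [1.6,0,0,0],
  [1.6,0,0,0],
  [1,0,0,0],
  [0.6,0,0,0],
  [0,0,0,0],
  [0,0,0,0],
  [0,0,0,0],
])

```text
time_s: 5.2
ee_pos: [0.5082, -0.2598, 0.2604]
tool_rot: [0.543, 0.453, 0.542, -0.453]
force: [0.2, 0.8, 0.4]
gripper_width: 0.53
```

Request:
servo_tool([
  [0,0,0,0],
  [0,0,0,0],
  [0,0,0,0],
  [0,0,0,0],
  [0,0,0,0],
  [0,0,0,0],
  [0,0,0,0],
  [0,0,0,0],
  [0,0,0,0],
  [0,0,0,0],
], gripper=0, squeeze=40)

```text
time_s: 6.45
ee_pos: [0.5079, -0.2596, 0.2597]
tool_rot: [0.543, 0.453, 0.543, -0.453]
force: [1.3, -0.4, 0.3]
gripper_width: 0.19
```

```bash
python3 g.py .5077 -.2598 .216 .18
python3 - <<'E'
from cell import eyes
import cv2,numpy as np
for n in ("scene",):
    d=eyes.get_image(n); np.savez(f"{n}2.npz",**d); im=d["img"][:,:,::-1]
    (u,v)=((190,230),(450,215))[n=="top"]
    cv2.imwrite(f"pics/{n}2.png",cv2.resize(im[v-60:v+60,u-60:u+60],None,fx=5,fy=5,interpolation=2))
E
```

```text
t 6.45 grasp [ 0.508  -0.2596  0.0797] yaw 0.18 tilt [ 0.0001 -0.0001] w 17.8 F [ 1.3 -0.4  0.3] q6 -0.8
shift tool cm [-1.363e+01 -3.000e-02  1.000e-02] turn -0.0
```

View pics/scene2.png

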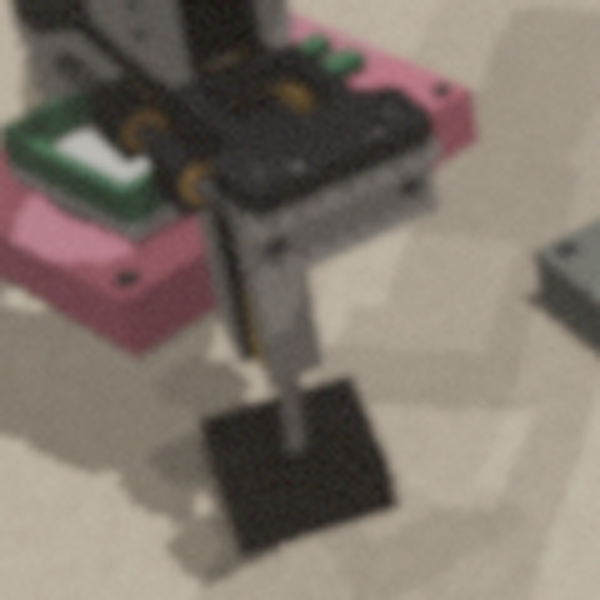

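The pin is gripped: the opening reads 17.8 mm and the image shows its head between the pads. I'll lift it straight up.

Request:
servo_tool([
  [-0.8,0,0,0],
  [-1.2,0,0,0],
  [-1.8,0,0,0],
  [-2,0,0,0],
  [-2,0,0,0],
  [-2,0,0,0],
  [-2,0,0,0],
  [-2,0,0,0],
  [0,0,0,0],
  [0,0,0,0],
])

```text
time_s: 7.75
ee_pos: [0.5077, -0.2594, 0.3976]
tool_rot: [0.543, 0.453, 0.543, -0.453]
force: [0.4, 0.5, -0.6]
gripper_width: 0.192
```

```bash
python3 g.py .4946 .040 .216 .18
```

```text
t 7.75 grasp [ 0.5076 -0.2594  0.2176] yaw 0.18 tilt [-0.0002  0.0002] w 18.1 F [ 0.4  0.5 -0.6] q6 -0.8
shift tool cm [  0.16   4.08 -29.69] turn -0.0
```

Request:
servo_tool([
  [0,0.3,-2.5,0],
  [0,0.6,-4.2,0],
  [0,0.6,-4.2,0],
  [0,0.6,-4.2,0],
  [0,0.6,-4.2,0],
  [0,0.6,-4.2,0],
  [0,0.5,-3.9,0],
  [0,0.28,-2.29,0],
  [0,0,0,0],
  [0,0,0,0],
])

```text
time_s: 9.0
ee_pos: [0.4944, 0.04, 0.3971]
tool_rot: [0.543, 0.453, 0.543, -0.453]
force: [0.6, -0.0, -0.3]
gripper_width: 0.188
```

```bash
python3 g.py .4946 .040 .12 .18;python3 - <<'E'
from cell import eyes
import cv2,numpy as np
for n in ("scene","top"):
    d=eyes.get_image(n); np.savez(f"{n}3.npz",**d); im=d["img"][:,:,::-1]
    (u,v)=((300,180),(320,215))[n=="top"]
    cv2.imwrite(f"pics/{n}3.png",cv2.resize(im[v-60:v+60,u-75:u+75],None,fx=5,fy=5,interpolation=2))
E
```

```text
t 9.0 grasp [0.4942 0.0399 0.2171] yaw 0.1805 tilt [-0.0011 -0.0003] w 17.7 F [ 0.6 -0.  -0.3] q6 -0.27
shift tool cm [ 9.71  0.05 -0.  ] turn 0.0
```

View pics/scene3.png

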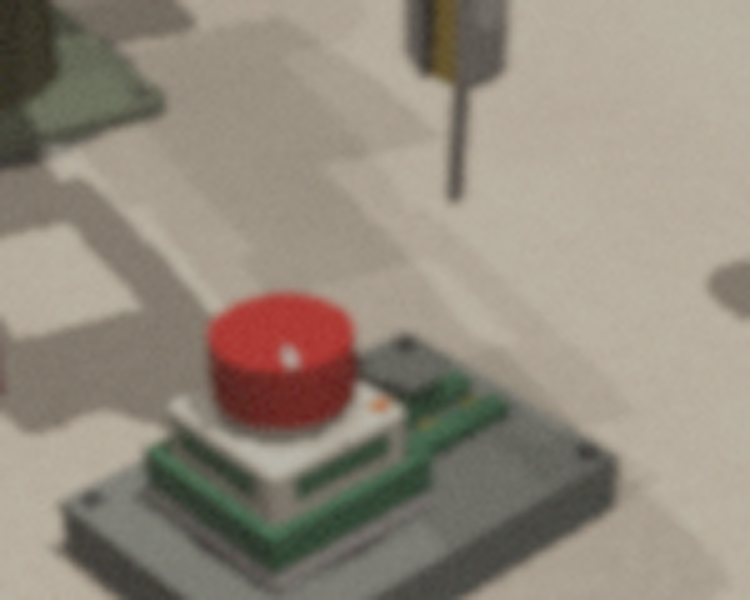

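View pics/top3.png

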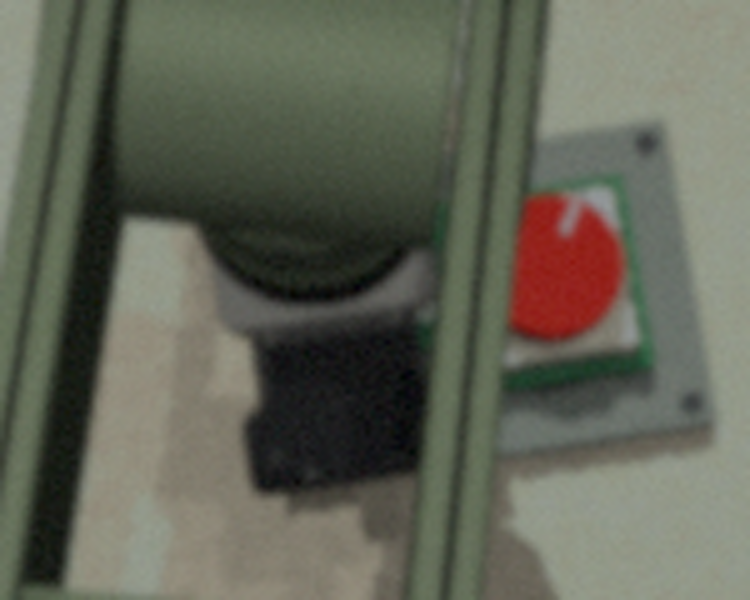

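Run:
```python
from h import *
S=load("scene3.npz")
print(proj(S,(.4943,.0400,.1421)),proj(S,(.4943,.0400,.197)), "obs foot",225+453/5,120+199/5,"shaft top",225+460/5,120+82/5)
print(plane(S,(225+(455-2)/5,120+(200-2)/5),.1421))
```

```text
[315.40538416 159.10170056] [315.48186817 135.42954667] obs foot 315.6 159.8 shaft top 317.0 136.4
[0.49634848 0.03916238 0.1421    ]
```

Run:
```python
from h import *
def shaft(n,r0,r1,c0,c1):
    S=load(n);g=S["img"].astype(float).sum(2);out=[]
    for r in range(r0,r1):
        row=g[r,c0:c1];bg=np.median(row);w=np.clip(bg-row-40,0,None);w[w<0]=0
        if w.sum()>0: out.append((r,(w*np.arange(c0,c1)).sum()/w.sum(),round(w.sum())))
    return out
o=shaft("scene3.npz",138,164,308,325)
for a in o: print(a[0],round(a[1],2),a[2])
```

```text
138 316.86 615
139 316.74 593
140 316.69 585
141 316.58 623
142 316.46 570
143 316.45 530
144 316.4 506
145 316.32 437
146 316.22 415
147 316.15 433
148 316.14 467
149 315.96 557
150 315.93 581
151 315.85 594
152 315.81 566
153 315.78 576
154 315.72 566
155 315.76 577
156 315.7 585
157 315.62 564
158 315.56 514
159 315.46 375
160 315.36 147
```

Run:
```python
from h import *
S=load("scene3.npz");im=S["img"][:,:,::-1]
cv2.imwrite("pics/p3.png",cv2.resize(im[90:165,290:350],None,fx=8,fy=8,interpolation=2))
g=cv2.GaussianBlur(S["img"].astype(np.float32).sum(2),(1,1),0)
for r in range(139,160,2): 
    print(r,g[r,308:325].astype(int).tolist())
S=load("scene0.npz");g=S["img"].astype(int).sum(2)
for r in range(246,261): print(r,g[r,178:198].tolist())
```

```text
139 [521, 510, 516, 512, 515, 504, 478, 394, 291, 268, 352, 442, 490, 508, 515, 514, 512]
141 [507, 515, 517, 517, 513, 500, 455, 371, 281, 277, 342, 453, 503, 516, 509, 511, 508]
143 [481, 494, 506, 515, 513, 496, 450, 364, 278, 289, 369, 457, 499, 513, 513, 513, 510]
145 [467, 474, 482, 493, 504, 495, 440, 351, 286, 303, 393, 467, 502, 513, 516, 508, 509]
147 [469, 472, 478, 477, 487, 474, 422, 334, 272, 304, 405, 474, 506, 515, 514, 509, 513]
149 [501, 500, 505, 503, 509, 476, 413, 316, 273, 327, 419, 483, 506, 512, 511, 512, 508]
151 [515, 513, 515, 514, 509, 479, 407, 315, 260, 338, 441, 495, 511, 520, 516, 517, 511]
153 [511, 512, 512, 511, 507, 488, 402, 308, 278, 342, 449, 502, 517, 522, 520, 517, 514]
155 [512, 509, 513, 510, 501, 484, 402, 300, 273, 342, 451, 501, 516, 521, 521, 518, 522]
157 [512, 514, 514, 515, 505, 469, 385, 308, 283, 364, 459, 503, 515, 520, 519, 525, 522]
159 [518, 516, 510, 512, 505, 483, 409, 337, 342, 417, 479, 508, 517, 517, 518, 522, 527]
246 [496, 497, 487, 463, 402, 349, 290, 267, 258, 289, 388, 444, 470, 453, 437, 405, 376, 342, 297, 272]
247 [
[... 764 characters left out ...]
 136, 187, 231, 252, 253, 218, 184, 142, 147, 143, 127, 124, 138, 131]
255 [126, 122, 135, 115, 114, 129, 144, 170, 225, 258, 259, 228, 199, 147, 140, 145, 143, 144, 142, 129]
256 [117, 117, 124, 124, 134, 128, 140, 157, 209, 244, 257, 241, 211, 158, 151, 141, 142, 123, 139, 135]
257 [126, 124, 130, 125, 141, 140, 127, 157, 198, 253, 251, 245, 199, 156, 145, 139, 148, 143, 145, 140]
258 [137, 132, 125, 125, 121, 137, 133, 154, 194, 230, 253, 242, 209, 162, 135, 138, 154, 145, 153, 127]
259 [125, 125, 135, 136, 134, 123, 131, 146, 172, 220, 234, 232, 196, 172, 142, 149, 128, 149, 163, 142]
260 [133, 151, 143, 140, 130, 154, 151, 135, 157, 191, 195, 181, 158, 149, 137, 139, 143, 128, 129, 134]
```

View pics/p3.png

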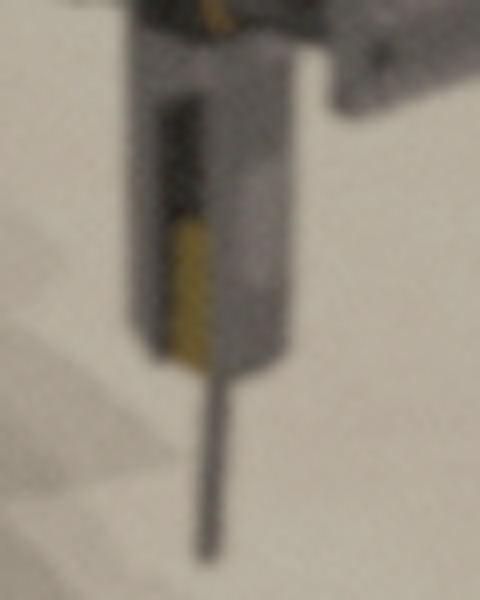

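The pin sits about 4° off upright in the pads, with its foot close to the aim point. I'll lower it to just above the fork and check again.

Request:
servo_tool([
  [1,0,0,0],
  [1.5,0,0,0],
  [1.5,0,0,0],
  [1.5,0,0,0],
  [1.5,0,0,0],
  [1,0,0,0],
  [0.8,0,0,0],
  [0.5,0,0,0],
  [0,0,0,0],
  [0,0,0,0],
])

```text
time_s: 10.35
ee_pos: [0.4951, 0.0398, 0.3051]
tool_rot: [0.543, 0.453, 0.543, -0.453]
force: [0.5, -0.5, -0.4]
gripper_width: 0.189
```

```bash
python3 g.py .4946 .040 .077 .18;python3 - <<'E'
from cell import eyes
import cv2,numpy as np
from h import *
for n in ("scene",):
    d=eyes.get_image(n); np.savez(f"{n}4.npz",**d); im=d["img"][:,:,::-1]
    cv2.imwrite(f"pics/{n}4.png",cv2.resize(im[130:220,270:350],None,fx=6.5,fy=6.5,interpolation=2))
    print(proj(d,(.4946,.04,.03)),proj(d,(.4942,.0399,.047)),proj(d,(.4942,.0399,.04+.057)))
E
```

```text
t 10.35 grasp [0.4953 0.0398 0.1251] yaw 0.18 tilt [ 0.001  -0.0001] w 17.8 F [ 0.5 -0.5 -0.4] q6 -0.27
shift tool cm [ 4.81 -0.07 -0.03] turn 0.0
[315.33641563 202.85665316] [315.22259699 196.52596452] [315.28261476 177.37720294]
```

View pics/scene4.png

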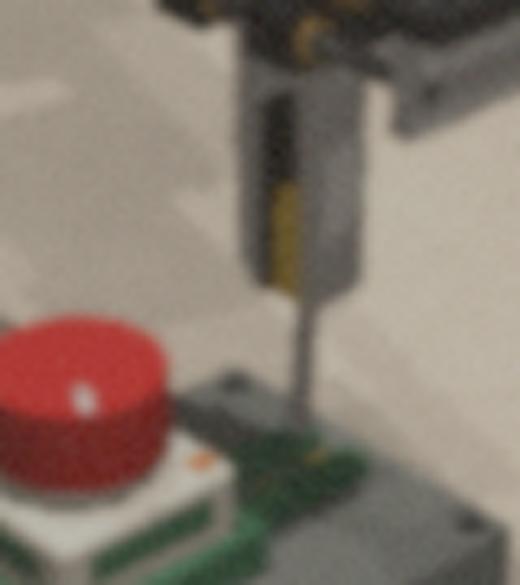

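Request:
servo_tool([
  [0.4,0,0,0],
  [0.4,0,0,0],
  [0.4,0,0,0],
  [0.4,0,0,0],
  [0.3,0,0,0],
  [0.3,0,0,0],
  [0.3,0,0,0],
  [0.3,0,0,0],
  [0,0,0,0],
  [0,0,0,0],
], squeeze=25)

```text
time_s: 11.65
ee_pos: [0.4948, 0.0398, 0.2766]
tool_rot: [0.543, 0.453, 0.543, -0.453]
force: [-0.4, 0.5, -0.2]
gripper_width: 0.193
```

```bash
python3 g.py .4946 .040 .077 .18;python3 - <<'E'
from cell import eyes
import cv2,numpy as np
from h import *
for n in ("scene",):
    d=eyes.get_image(n); np.savez(f"{n}5.npz",**d); im=d["img"][:,:,::-1]
    cv2.imwrite(f"pics/{n}5.png",cv2.resize(im[130:220,270:350],None,fx=6.5,fy=6.5,interpolation=2))
E
```

```text
t 11.65 grasp [0.4948 0.0398 0.0966] yaw 0.18 tilt [-0.0003 -0.0001] w 18.1 F [-0.4  0.5 -0.2] q6 -0.27
shift tool cm [ 1.96 -0.01 -0.02] turn 0.0
```

View pics/scene5.png

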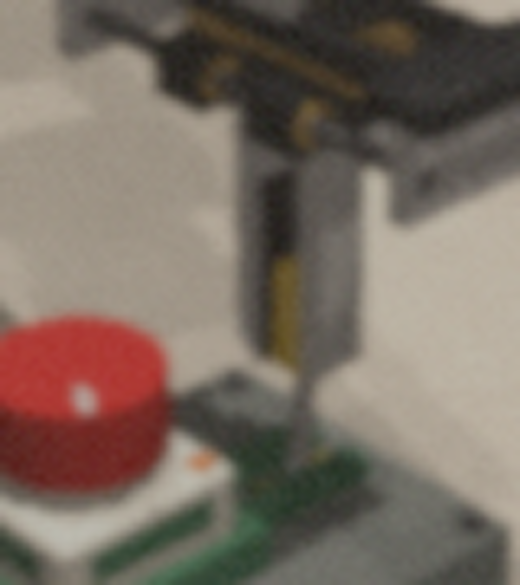

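There is no contact force with the foot about 8 mm below the hole mouth, so it has entered. I'll keep pushing down.

Request:
servo_tool([
  [0.3,0,0,0],
  [0.3,0,0,0],
  [0.3,0,0,0],
  [0.3,0,0,0],
  [0.3,0,0,0],
  [0.2,0,0,0],
  [0.1,0,0,0],
  [0,0,0,0],
  [0,0,0,0],
  [0,0,0,0],
])

```text
time_s: 12.95
ee_pos: [0.4948, 0.0395, 0.2586]
tool_rot: [0.543, 0.453, 0.543, -0.453]
force: [-1.9, -4.1, 2.5]
gripper_width: 0.19
```

```bash
python3 g.py .4946 .040 .077 .18
```

```text
t 12.95 grasp [0.4947 0.0394 0.0786] yaw 0.1802 tilt [-0.0006 -0.0009] w 17.9 F [-1.9 -4.1  2.5] q6 -0.27
shift tool cm [ 0.16  0.   -0.06] turn 0.0
```

Request:
servo_tool([
  [0,0,0.1,0],
  [0.1,0,0.1,0],
  [0.1,0,0,0],
  [0.1,0,0,0],
  [0.1,0,0,0],
  [0.1,0,0,0],
  [0,0,0,0],
  [0,0,0,0],
  [0,0,0,0],
  [0,0,0,0],
], squeeze=45)

```text
time_s: 14.2
ee_pos: [0.4954, 0.0385, 0.2569]
tool_rot: [0.542, 0.453, 0.544, -0.453]
force: [-11.8, 0.6, 24.6]
gripper_width: 0.192
```

```bash
python3 g.py .4946 .040 .077 .18
```

```text
t 14.2 grasp [0.4951 0.0387 0.0769] yaw 0.1801 tilt [-0.0014  0.0015] w 18.0 F [-11.8   0.6  24.6] q6 -0.28
shift tool cm [-0.01 -0.03 -0.14] turn 0.0
```

Request:
servo_tool([
  [0,0,0,0],
  [0,0,0,0],
  [0,0,0,0],
  [-1,0,0,0],
  [-2,0,0,0],
  [-2,0,0,0],
  [-2,0,0,0],
  [-2,0,0,0],
  [-2,0,0,0],
  [-1,0,0,0],
], gripper=5)

```text
time_s: 15.45
ee_pos: [0.4956, 0.0379, 0.3754]
tool_rot: [0.544, 0.454, 0.542, -0.452]
force: [0.1, 0.2, -0.4]
gripper_width: 0.535
```

```bash
python3 g.py .5115 -.0538 .2 ;python3 - <<'E'
from cell import eyes
import cv2,numpy as np
from h import *
for n in ("scene",):
    d=eyes.get_image(n); np.savez(f"{n}6.npz",**d); im=d["img"][:,:,::-1]
    cv2.imwrite(f"pics/{n}6.png",cv2.resize(im[130:240,230:350],None,fx=5,fy=5,interpolation=2))
    print([((proj(d,(.4946,.04,z))-[230,130])*5).round(1) for z in (.03,.057,.095)])
E
```

```text
t 15.45 grasp [0.4961 0.0378 0.1954] yaw 0.1799 tilt [ 0.0027 -0.0001] w 50.3 F [ 0.1  0.2 -0.4] q6 -0.28
shift tool cm [-0.46 -0.13  9.29] turn None
[array([426.7, 364.3]), array([426.8, 314.3]), array([427.1, 241.2])]
```

View pics/scene6.png

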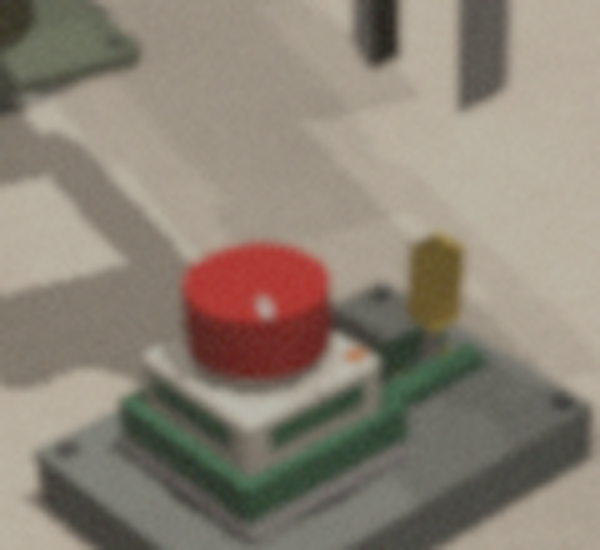

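Request:
servo_tool([
  [1,0.1,-0.3,0],
  [1.5,0,0,0],
  [1.5,0,0,0],
  [1.5,0,0,0],
  [1.3,0,0,0],
  [0.7,0,0,0],
  [0.4,0,0,0],
  [0.3,0,0,0],
  [0,0,0,0],
  [0,0,0,0],
], gripper=0, squeeze=40)

```text
time_s: 16.75
ee_pos: [0.4971, 0.0408, 0.2941]
tool_rot: [0.545, 0.454, 0.541, -0.452]
force: [-0.2, -0.3, 6.4]
gripper_width: 0.006
```

```bash
python3 g.py .497 .041 .114
```

```text
t 16.75 grasp [0.4981 0.0406 0.1141] yaw 0.1801 tilt [ 0.0054 -0.0009] w 0.5 F [-0.2 -0.3  6.4] q6 -0.27
shift tool cm [ 0.01 -0.1  -0.06] turn None
```

Request:
servo_tool([
  [0.1,0,0,0],
  [0.1,0,0,0],
  [0.1,0,0,0],
  [0,0,0,0],
  [-0.4,0,0,0],
  [-2,0,0,0],
  [-2,0,0,0],
  [-2,0,0,0],
  [-2,0,0,0],
  [-2,0,0,0],
])

```text
time_s: 18.0
ee_pos: [0.4956, 0.041, 0.3934]
tool_rot: [0.543, 0.453, 0.543, -0.453]
force: [0.1, 0.1, -0.6]
gripper_width: 0.007
```

```bash
python3 g.py .5115 -.0538 .2 ;python3 - <<'E'
from cell import eyes
import cv2,numpy as np
from h import *
for n in ("scene","top"):
    d=eyes.get_image(n); np.savez(f"{n}7.npz",**d); im=d["img"][:,:,::-1]
    u,v=((290,190),(330,215))[n=="top"]
    cv2.imwrite(f"pics/{n}7.png",cv2.resize(im[v-60:v+60,u-60:u+60],None,fx=5,fy=5,interpolation=2))
E
```

```text
t 18.0 grasp [0.4957 0.041  0.2134] yaw 0.18 tilt [0.0003 0.0001] w 0.7 F [ 0.1  0.1 -0.6] q6 -0.27
shift tool cm [ 1.34 -0.14  9.62] turn None
```

View pics/scene7.png

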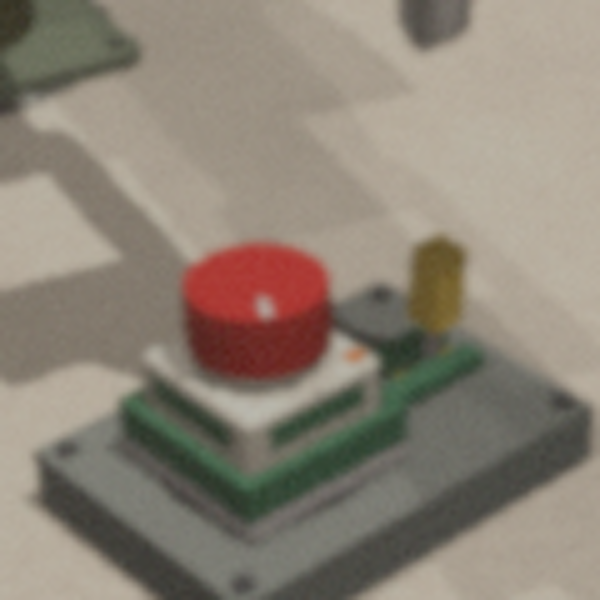

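View pics/top7.png

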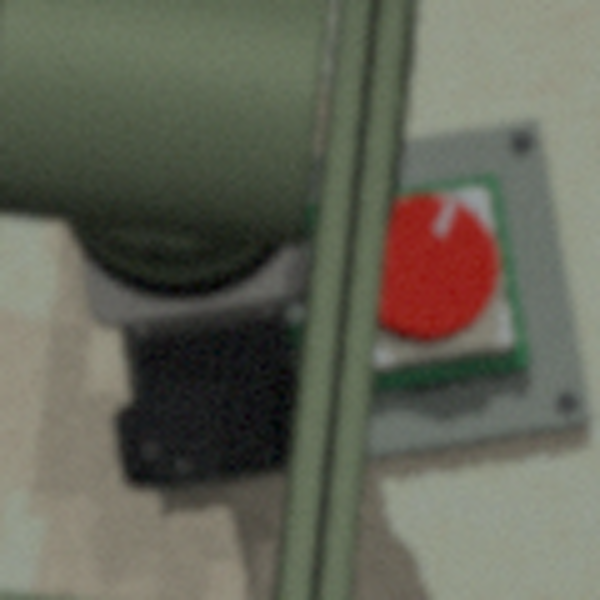

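The pressed head top was at 0.095 m, which is exactly home, so the pin is seated. Next is the cap.

Request:
servo_tool([
  [0,-0.04,2,0],
  [0,-0.05,3.8,0],
  [0,-0.05,3.8,0],
  [0,0,0,0],
  [1,0,0,0],
  [1.3,0,0,0],
  [1,0,0,0],
  [0,0,0,0],
  [0,0,0,0],
  [0,0,0,0],
], gripper=9.4)

```text
time_s: 19.35
ee_pos: [0.5118, -0.0537, 0.3602]
tool_rot: [0.543, 0.453, 0.543, -0.453]
force: [0.1, -0.1, 0.3]
gripper_width: 0.991
```

```bash
python3 - <<'E'
from h import *
S=load("scene7.npz")
print(plane(S,(230+(257-2)/5,130+(282-2)/5),.118), proj(S,(.5115,-.0538,.118)))
im=S["img"];h=cv2.cvtColor(im,cv2.COLOR_RGB2HSV)
E
python3 g.py .5115 -.0538 .1065
```

```text
[ 0.51422048 -0.05516585  0.118     ] [280.93607782 185.19610187]
t 19.35 grasp [ 0.512  -0.0537  0.1802] yaw 0.1801 tilt [ 0.0012 -0.0003] w 93.1 F [ 0.1 -0.1  0.3] q6 -0.45
shift tool cm [ 7.37 -0.06 -0.01] turn None
```

Request:
servo_tool([
  [1,0,0,0],
  [1.6,0,0,0],
  [1.6,0,0,0],
  [1.5,0,0,0],
  [1,0,0,0],
  [0.65,0,0,0],
  [0,0,0,0],
  [0,0,0,0],
  [0,0,0,0],
  [0,0,0,0],
])

```text
time_s: 20.6
ee_pos: [0.5117, -0.0537, 0.2866]
tool_rot: [0.543, 0.453, 0.543, -0.453]
force: [-0.1, -0.3, -0.8]
gripper_width: 0.999
```

Request:
servo_tool([
  [0,0,0,0],
  [0,0,0,0],
  [0,0,0,0],
  [0,0,0,0],
  [0,0,0,0],
  [0,0,0,0],
  [0,0,0,0],
  [0,0,0,0],
  [0,0,0,0],
  [0,0,0,0],
], gripper=0, squeeze=55)

```text
time_s: 21.85
ee_pos: [0.5115, -0.0537, 0.2861]
tool_rot: [0.543, 0.453, 0.543, -0.453]
force: [-0.4, -0.4, -0.0]
gripper_width: 0.633
```

```bash
python3 g.py .5115 -.0538 .1065;python3 - <<'E'
from cell import eyes
import cv2,numpy as np
from h import *
for n in ("scene","top"):
    d=eyes.get_image(n); np.savez(f"{n}8.npz",**d); im=d["img"][:,:,::-1]
    u,v=((290,190),(330,215))[n=="top"]
    cv2.imwrite(f"pics/{n}8.png",cv2.resize(im[v-60:v+60,u-60:u+60],None,fx=5,fy=5,interpolation=2))
E
```

```text
t 21.85 grasp [ 0.5115 -0.0537  0.1061] yaw 0.18 tilt [0. 0.] w 59.5 F [-0.4 -0.4 -0. ] q6 -0.45
shift tool cm [-0.04 -0.    0.01] turn None
```

View pics/scene8.png

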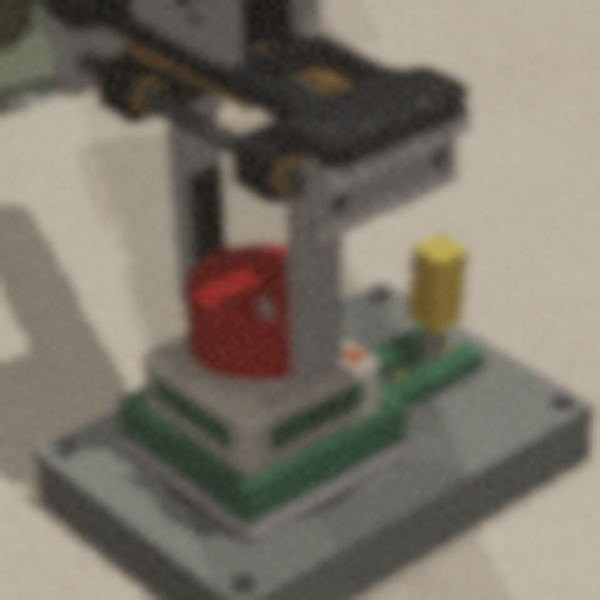

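Request:
servo_tool([
  [0,0,0,-0.05],
  [0,0,0,-0.08],
  [0,0,0,-0.1],
  [0,0,0,-0.1],
  [0,0,0,-0.1],
  [0,0,0,-0.1],
  [0,0,0,-0.1],
  [0,0,0,-0.1],
  [0,0,0,0],
  [0,0,0,0],
])

```text
time_s: 23.2
ee_pos: [0.5114, -0.0534, 0.2861]
tool_rot: [0.668, 0.23, 0.669, -0.23]
force: [-0.4, 2.3, 0.1]
gripper_width: 0.634
```

```bash
python3 g.py .5115 -.0538 .1065;python3 - <<'E'
from cell import eyes,arm
import cv2,numpy as np
from h import *
print(arm.sense()["wrist_torque"])
for n in ("scene","top"):
    d=eyes.get_image(n); np.savez(f"{n}9.npz",**d); im=d["img"][:,:,::-1]
    u,v=((290,190),(330,215))[n=="top"]
    cv2.imwrite(f"pics/{n}9.png",cv2.resize(im[v-60:v+60,u-60:u+60],None,fx=5,fy=5,interpolation=2))
E
```

```text
t 23.2 grasp [ 0.5114 -0.0532  0.1061] yaw 0.9083 tilt [-0.0003  0.001 ] w 59.6 F [-0.4  2.3  0.1] q6 -1.18
shift tool cm [-0.04 -0.04  0.05] turn None
[ 0.39328265  0.10134631 -0.28277   ]
```

View pics/scene9.png

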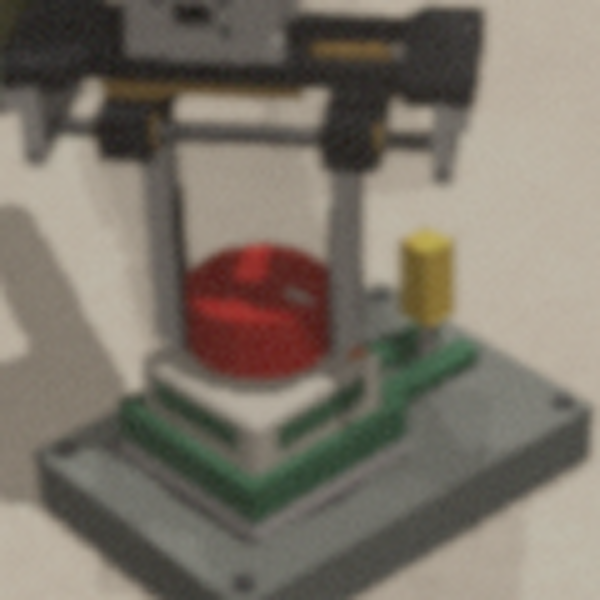

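Request:
servo_tool([
  [0,0,0,-0.06],
  [0,0,0,-0.09],
  [0,0,0,-0.1],
  [0,0,0,-0.1],
  [0,0,0,-0.1],
  [0,0,0,-0.1],
  [0,0,0,-0.08],
  [0,0,0,0],
  [0,0,0,0],
  [0,0,0,0],
])

```text
time_s: 24.55
ee_pos: [0.5111, -0.0532, 0.2861]
tool_rot: [0.706, 0.012, 0.708, -0.011]
force: [-3.0, 5.0, 2.7]
gripper_width: 0.631
```

```bash
python3 g.py .5115 -.0538 .1065;python3 - <<'E'
from cell import eyes,arm
import cv2,numpy as np
from h import *
print(arm.sense()["wrist_torque"])
for n in ("scene","top"):
    d=eyes.get_image(n); np.savez(f"{n}10.npz",**d); im=d["img"][:,:,::-1]
    u,v=((290,190),(330,215))[n=="top"]
    cv2.imwrite(f"pics/{n}10.png",cv2.resize(im[v-60:v+60,u-60:u+60],None,fx=5,fy=5,interpolation=2))
E
```

```text
t 24.55 grasp [ 0.5109 -0.053   0.1061] yaw 1.5382 tilt [-0.0015  0.0013] w 59.3 F [-3.   5.   2.7] q6 -1.81
shift tool cm [-0.04 -0.08  0.06] turn None
[ 0.82144645  0.47975394 -0.2426342 ]
```

View pics/scene10.png

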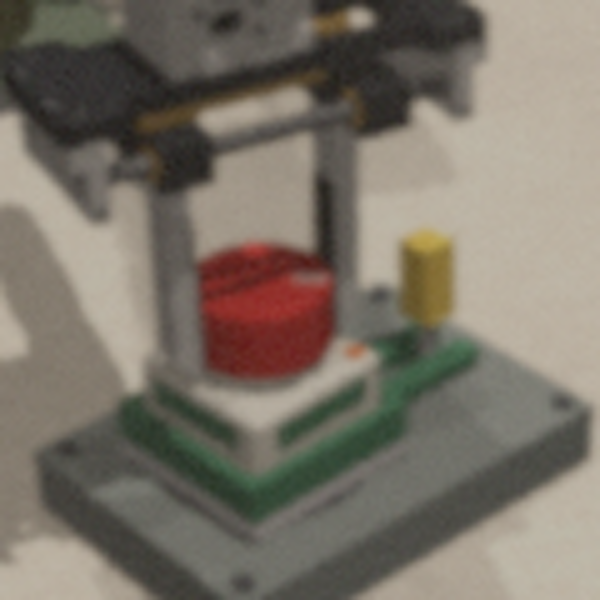

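View pics/top10.png

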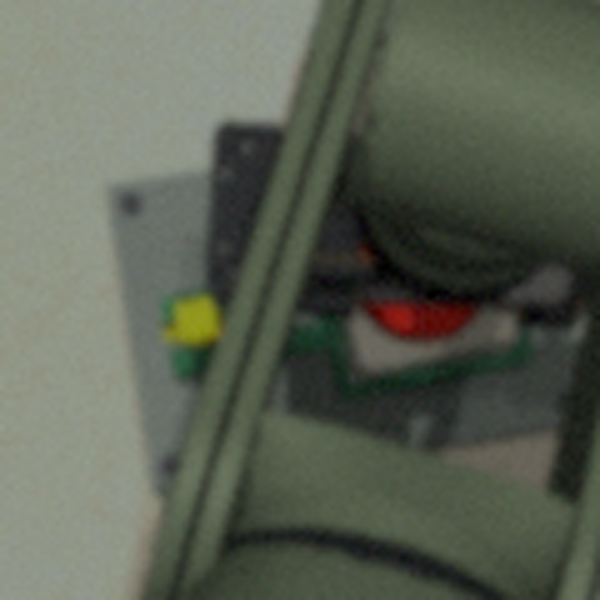

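Run:
```python
from h import *
for n,roi in (("scene7.npz",(278,186,288,196)),("scene10.npz",(286,180,298,190))):
    S=load(n);u0,v0,u1,v1=roi;im=S["img"][v0:v1,u0:u1].astype(float)
    w=np.clip(np.minimum(im[:,:,1],im[:,:,2])-70,0,None)
    print(w.astype(int).tolist() if 0 else w.max())
    vv,uu=np.mgrid[v0:v1,u0:u1]
    if n=="scene10.npz": w[:,-1]=0
    c=(w*uu).sum()/w.sum(),(w*vv).sum()/w.sum();p=plane(S,c,.118)[:2];q=p-[.5120,-.0540]
    print(c,p,np.hypot(*q),np.degrees(np.arctan2(q[1],q[0])))
    cv2.imwrite("pics/s_"+n[:-4]+".png",cv2.resize(S["img"][170:215,260:305,::-1],None,fx=12,fy=12,interpolation=2))
o=plane(load("scene7.npz"),(230+(355-2)/5,130+(355-2)/5),.082)[:2]-[.512,-.054];print("orange dir",np.degrees(np.arctan2(o[1],o[0])))
```

```text
70.0
(np.float64(282.5163727959698), np.float64(191.00629722921914)) [ 0.5319999  -0.06163841] 0.02140890793999302 -20.902968721244058
17.0
(np.float64(291.9415584415584), np.float64(185.11688311688312)) [ 0.52320182 -0.03498687] 0.022067620828664074 59.495017334860606
orange dir 54.70532334773434
```

View pics/s_scene10.png

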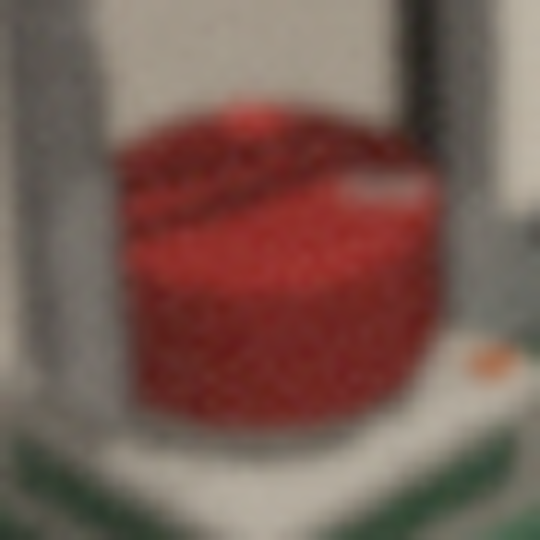

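The stripe has turned about 80° and is within a few degrees of the orange dot, with no slip. I'll lift a little first and check.

Request:
servo_tool([
  [-0.1,0,0,0],
  [-0.2,0,0,0],
  [-0.3,0,0,0],
  [-0.3,0,0,0],
  [-0.3,0,0,0],
  [0,0,0,0],
  [0,0,0,0],
  [0,0,0,0],
  [0,0,0,0],
  [0,0,0,0],
])

```text
time_s: 25.9
ee_pos: [0.5115, -0.0537, 0.2981]
tool_rot: [0.707, 0.011, 0.707, -0.011]
force: [-0.6, -0.2, -1.0]
gripper_width: 0.631
```

```bash
python3 g.py .5115 -.0538 .143;python3 - <<'E'
from cell import eyes,arm
import cv2,numpy as np
from h import *
print(arm.sense()["wrist_torque"])
for n in ("scene",):
    d=eyes.get_image(n); np.savez(f"{n}11.npz",**d); im=d["img"][:,:,::-1]
    u,v=((290,190),(330,215))[n=="top"]
    cv2.imwrite(f"pics/{n}11.png",cv2.resize(im[v-60:v+60,u-60:u+60],None,fx=5,fy=5,interpolation=2))
E
```

```text
t 25.9 grasp [ 0.5115 -0.0537  0.1181] yaw 1.54 tilt [-0.0001  0.    ] w 59.3 F [-0.6 -0.2 -1. ] q6 -1.81
shift tool cm [-2.49 -0.01  0.  ] turn None
[-0.01851836 -0.00735303  0.0537602 ]
```

View pics/scene11.png

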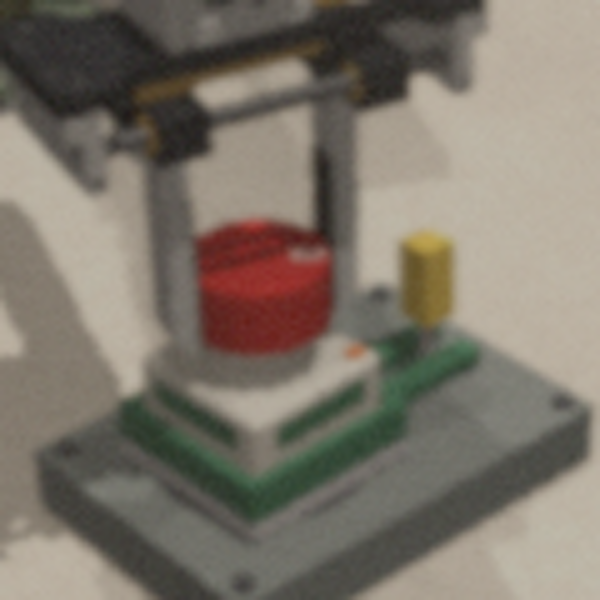

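Request:
servo_tool([
  [-0.3,0,0,0],
  [-0.4,0,0,0],
  [-0.4,0,0,0],
  [-0.4,0,0,0],
  [-0.4,0,0,0],
  [-0.4,0,0,0],
  [-0.2,0,0,0],
  [0,0,0,0],
  [0,0,0,0],
  [0,0,0,0],
])

```text
time_s: 27.2
ee_pos: [0.5114, -0.0537, 0.3229]
tool_rot: [0.707, 0.011, 0.707, -0.011]
force: [0.1, -0.5, -0.7]
gripper_width: 0.633
```

```bash
python3 g.py .5115 -.0538 .143;python3 - <<'E'
from cell import eyes,arm
import cv2,numpy as np
from h import *
print(arm.sense()["wrist_torque"])
for n in ("scene","top"):
    d=eyes.get_image(n); np.savez(f"{n}12.npz",**d); im=d["img"][:,:,::-1]
    u,v=((290,190),(330,215))[n=="top"]
    cv2.imwrite(f"pics/{n}12.png",cv2.resize(im[v-60:v+60,u-60:u+60],None,fx=5,fy=5,interpolation=2))
E
```

```text
t 27.2 grasp [ 0.5114 -0.0537  0.1429] yaw 1.54 tilt [-0.0004  0.0001] w 59.5 F [ 0.1 -0.5 -0.7] q6 -1.81
shift tool cm [-0.01 -0.01  0.01] turn None
[ 0.02551053  0.05751708 -0.03433479]
```

View pics/scene12.png

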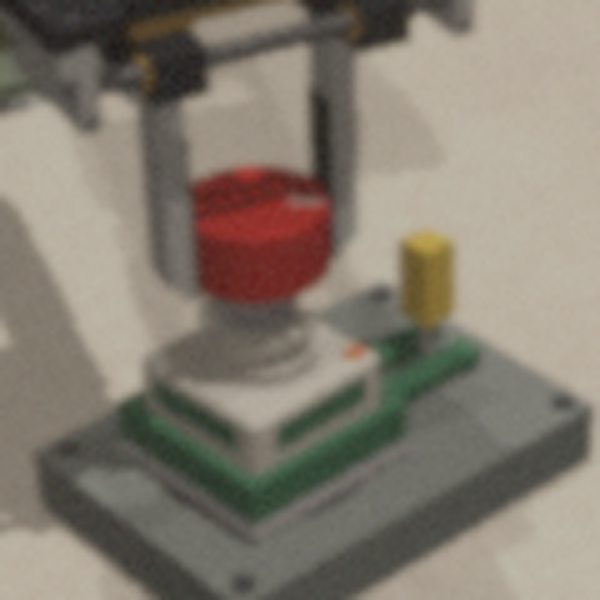

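View pics/top12.png

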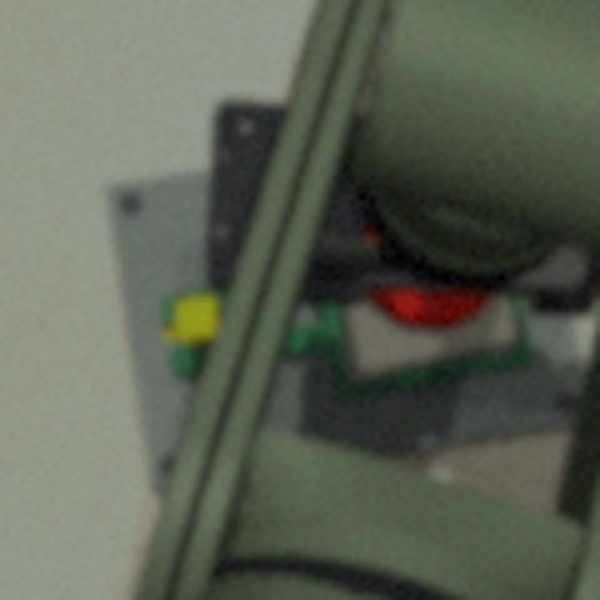

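```bash
python3 -c "
from cell import ticket
print(ticket.sign_off())"
```

```text
the job is handed in; nothing more can be done
None
```

The cap is off the jar and I've handed the job in at about 27 s; no verdict was reported. The arm is still gripping the cap, level, about 15 mm clear above the jar's top.

**Lock pin:** I pushed it down into the grey stand's hole between the tines. Pressing on its head with closed fingertips found the head top at 0.0951 m, against 0.095 m for fully home.

**Cap:** I gripped it at 55 N and turned the tool 1.36 rad anticlockwise. The white stripe moved about 80° and ended roughly 4–5° past the orange dot, within what I could measure. It then lifted 37 mm with about 1 N on the wrist.

**Last checks:**
- The jar had not moved in its nest.
- The pin was still in its hole.
- The cap was centred on the jar axis I measured, to within about a millimetre. The gripper opening was 59.5 mm for a 60 mm cap.
- I never went near the can, spare jar or carton, but they were not in the last close-up pictures.

**What disagreed:** The pin tilted about 4° in the pads after I picked it up. In the scene view after I let go, its head appeared about 4 mm off the predicted spot, which fits it leaning within the hole's play. Neither stopped it seating.

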